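Tip the tray to fill the scoop with dowels

TASK

Gather the four loose dowels with the scoop that lies in the long tray: lift the tray by its bar handle so that all four dowels run down into the scoop, and let the tray down flat on the bench again. Then carry the filled scoop by its grip to the wooden board and set it down level there, all four dowels still in it, without knocking the other things about.

Things in the scene. Friction and masses are not known exactly. Their poses are not given: they have to be found in the camera images.
- tray_handle (a point): Middle of the steel bar handle of the loose grey steel tray (0.9 kg). The bar is round, 14 mm thick, 110 mm long along the tray's x axis, 32 mm above the bench, 45 mm outside the tray's end wall. Axes are the tray's: the tray runs from here along +y, z up; it is 342 mm long, 148 mm wide, 38 mm high, walls 6 mm, floor 5 mm thick.
- tray_far_edge (a point): Middle of the tray's lower outer edge at the end away from the handle, on the bench, 387 mm from the handle along +y: the tray tips about this edge when the handle is lifted, and leans 20 degrees with the handle about 160 mm up. Axes as the handle's.
- scoop_grip (a point): Centre of the wooden grip of the loose aluminium scoop (0.28 kg) lying in the tray at the end away from the handle. The grip, 94 mm long along the scoop's x, 24 mm wide along y, 22 mm high, bridges the scoop 96 mm above its underside. The scoop is 144 mm long along y, from 86 mm in front of this point (mouth, -y, towards the tray's handle) to 58 mm behind it, and 130 mm wide. z up.
- scoop_lip (a point): Middle of the crest of the scoop's lip, 5 mm above the scoop's underside. From the mouth the lip ramps up to it at 9 degrees, so dowels roll in only when the tray leans well over that (20 to 25 degrees is ample); behind it the scoop's floor is 2.5 mm lower, so they stay in while the scoop is level. The room behind it is 107 mm long. Axes as the grip's.
- dowel0_mid (a point): Centre of the first of four equal loose beech dowels, 24 mm thick, 88 mm long along x, 35 g; all four lie crosswise in the tray between the scoop and the handle and roll freely.
- dowel1_mid (a point): Centre of the second dowel, the same.
- dowel2_mid (a point): Centre of the third dowel, the same.
- dowel3_mid (a point): Centre of the fourth dowel, the same.
- board_top (a point): Centre of the top face of the loose brown wooden board, 26 mm above the bench; the board is 150 mm wide along its x and 270 mm long along its y.
- glue_bottle: Bystander: white glue bottle with a cone cap, 47 mm thick, 148 mm tall, standing; origin under its centre.
- chisel: Bystander: chisel, 263 mm long along its x, 29 mm thick; origin under its centre.
- sanding_block: Bystander: sanding block, 64x115x36 mm; origin under its centre.
Mind the look-alikes: they are no part of the job. Leave any green look-alike of the part that bears dowel2_mid alone.

How it is judged:
On the way, in this order (a step that is already met when the one before it is completed fails the run):
1. the tray is lifted at its handle, at least 0.10 m high, so that it leans towards the scoop (height (world z) of tray_handle above 0.1 m and angle between tray_handle's own z axis and vertical above 0.15 rad), for 0.2 s.
2. the tray lies flat again with all four dowels in the scoop, behind its lip, and the scoop still in the tray (angle between tray_handle's own z axis and vertical below 0.04 rad and height (world z) of tray_handle below 0.04 m and x of dowel0_mid in the frame of scoop_grip between -0.03 and 0.03 m and y of dowel0_mid in the frame of scoop_grip between -0.05 and 0.055 m and z of dowel0_mid in the frame of scoop_grip between -0.092 and -0.04 m and x of dowel1_mid in the frame of scoop_grip between -0.03 and 0.03 m and y of dowel1_mid in the frame of scoop_grip between -0.05 and 0.055 m and z of dowel1_mid in the frame of scoop_grip between -0.092 and -0.04 m and x of dowel2_mid in the frame of scoop_grip between -0.03 and 0.03 m and y of dowel2_mid in the frame of scoop_grip between -0.05 and 0.055 m and z of dowel2_mid in the frame of scoop_grip between -0.092 and -0.04 m and x of dowel3_mid in the frame of scoop_grip between -0.03 and 0.03 m and y of dowel3_mid in the frame of scoop_grip between -0.05 and 0.055 m and z of dowel3_mid in the frame of scoop_grip between -0.092 and -0.04 m and height (world z) of scoop_grip below 0.115 m and y of scoop_grip in the frame of tray_handle between 0.2 and 0.36 m), for 0.2 s.
At the end, for the whole second after the job is handed in: All four dowels lie in the scoop behind its lip; the scoop stands level (within 0.08 rad) on the board, its grip within 55 mm across and 100 mm along of the board's centre; the tray and the board lie flat on the bench; everything is released (x of dowel0_mid in the frame of scoop_grip between -0.03 and 0.03 m and y of dowel0_mid in the frame of scoop_grip between -0.05 and 0.055 m and z of dowel0_mid in the frame of scoop_grip between -0.092 and -0.04 m and x of dowel1_mid in the frame of scoop_grip between -0.03 and 0.03 m and y of dowel1_mid in the frame of scoop_grip between -0.05 and 0.055 m and z of dowel1_mid in the frame of scoop_grip between -0.092 and -0.04 m and x of dowel2_mid in the frame of scoop_grip between -0.03 and 0.03 m and y of dowel2_mid in the frame of scoop_grip between -0.05 and 0.055 m and z of dowel2_mid in the frame of scoop_grip between -0.092 and -0.04 m and x of dowel3_mid in the frame of scoop_grip between -0.03 and 0.03 m and y of dowel3_mid in the frame of scoop_grip between -0.05 and 0.055 m and z of dowel3_mid in the frame of scoop_grip between -0.092 and -0.04 m and angle between tray_handle's own z axis and vertical below 0.04 rad and height (world z) of tray_handle below 0.04 m and x of scoop_grip in the frame of board_top between -0.055 and 0.055 m and y of scoop_grip in the frame of board_top between -0.1 and 0.1 m and z of scoop_grip in the frame of board_top between 0.085 and 0.105 m and angle between scoop_grip's own z axis and vertical below 0.08 rad and height (world z) of board_top below 0.032 m and angle between board_top's own z axis and vertical below 0.05 rad); the robot touches nothing.
It fails at once if a bystander (glue bottle, chisel, sanding block) is knocked more than 40 mm from its place (distance of any of glue_bottle, chisel, sanding_block from where it was at the start of the episode above 0.04 m).
It fails at once if the glue bottle is knocked over (angle between glue_bottle's own z axis and vertical above 0.5 rad).
It fails at once if the board is pushed more than 50 mm from its place (distance of board_top from where it was at the start of the episode above 0.05 m).
It also fails if it takes over 64 s, if anything falls off the work surface, if the arm or the gripper's body presses on something with over 40 N, if the wrist force passes 120 N, or if a joint passes its speed limit or range.

ROBOT

A 6-joint arm with a two-finger parallel gripper is mounted at the origin on a cart in front of the work surface, level with it; the furniture and walls round the work are solid. World frame = base frame: x ahead of the robot, y to its left, z up, the work surface at z = 0. Lengths are in m, angles in rad, forces in N, time in s.
With the tool pointing down it reaches from about 0.35 to 0.775 m from the base axis. Payload 5.5 kg.
Tool frame: the origin (TCP) lies at the very end of the fingers, on their centre line; the grasp point (between the pads) lies 19 mm behind it; y points along the fingers, z is the direction in which the jaws open and shut, and the axes are right-handed (so a half turn about y gives the same grasp; the last joint's range is limited). The gripper opens to 85 mm and grips with 20 to 120 N. Pads are 22 mm wide; open, the fingers measure 114 mm over their backs; the gripper's body (76 mm by 85 mm) begins 54 mm behind the grasp point. The pads swing forward as they close: fully open they stand 13 mm farther back than shut.
Start: joints at [-1.428, 0.313, 0.046, 1.304, 0, 1.431], TCP at [0.16, -0.552, 0.231] pointing down, gripper open.
Joint ranges: [-2.76, 2.76], [-0.86, 1.69], [-1.03, 1.26], [-2.2, 2.34], [-1.47, 1.5], [-3.14, 3.14]. Speed limits (rad/s): [2.57, 2.57, 3.14, 3.14, 3.14, 3.14].

INTERFACE

Orientations are given as a unit quaternion [w, x, y, z].
In Python, from workcell import env gives the robot as it stands.
- The arm moves only by the shell command python3 -m inch 'ROWS' [OPENING] [FORCE]. ROWS is JSON, a list that holds one entry, the list of rows, each a list of 4 numbers: the shift along the tool's x, y, z in mm, then the turn about the tool's y in degrees. In form: [[[tx, ty, tz, spin], ...]]. A call has 1 to 10 rows; each row is the pose to reach, as a shift and turn from the pose commanded when the call began, along the tool's axes at that moment; what a row does not reach only later rows make up. A row lasts 1/10 s, in which the tool goes at most 50 mm and 8.59 degrees, less where a joint would pass 70% of its speed; a pose out of reach is approached as far as the arm can. A call with a gripper value outside its range is refused whole. OPENING is the finger opening in mm, from 0 to 85.4, set as the call begins (- or left out, the last holds). The fingers move at their own pace and stop on an object; FORCE is the grip in N (left out, the last holds). Time passes only in rows, so rows that repeat a pose let the fingers close. It gives the time, the measured TCP pose, the force and the opening at its end, in the units of the state.
- env.get_state(): the state, without advancing time (a new reading comes with each control period).
- env.read_camera(name): name is "scene" or "top" or "wrist"; returns the picture (400x640x3 uint8, blue, green, red); there is no depth.
- env.camera_model(name): a dict with "fx", "fy", "cx", "cy" (pixels), "R" (3x3) and "t" (3): a world point X has camera coordinates R X + t; the wrist camera has in their place "mount" (4x4, takes a point from camera to tool coordinates, whose origin is the TCP and whose axes are the tool frame's). Camera axes: x right, y down, z forward; pixel columns grow to the right and rows downward; lengths in m; the calibration is good to about 2 mm. A picture is of the moment at which its call begins: read the wrist's pose just before it. camera_model takes no time and is no camera call.
- env.hand_in(): hands the job in, once; it reports no verdict.
The state is a dict: "clock": time; "joint_pos": joint angles; "qvel": joint speeds; "tau": joint torques, N m; "tcp_pos": TCP position; "orientation": TCP orientation; "wrist_force": force on the tool from outside, world axes, zero at the start; "ft_torque": the same for the moment, N m; "finger_gap": finger opening in m.
Only numpy, scipy, OpenCV 4.12 (cv2) and the standard library are available. Lean on these libraries where they do the work, as an engineer would, in place of code of your own. Each camera call takes 0.05 s, during which the arm holds its last target.

## Working session

There is one attempt and no reset: what is moved stays moved. The work goes in short steps, Python scripts to look and compute and a shell command to move; the robot and the scene stay as the last step left them, time stands still between calls to the robot, and variables do not carry over. Pictures are saved under pics/ and viewed, and the job is handed in when it is done.

```bash
mkdir -p pics; ls
python3 - <<'E'
from workcell import env
import cv2
s=env.get_state()
for k in s: print(k,s[k])
for n in("scene","top","wrist"):
    im=env.read_camera(n); cv2.imwrite(f"pics/{n}0.png",im)
    print(n,env.camera_model(n))
E
```

```text
pics
clock 0.0
joint_pos [-1.42762481e+00  3.13963075e-01  4.49773131e-02  1.30359209e+00
  1.21864347e-05  1.43120298e+00]
qvel [ 0.0007695  -0.00245574 -0.0004878  -0.00092628  0.00021992 -0.00033588]
tau [-3.99302189e-05 -4.80628538e+01  2.98532259e+01  1.93014886e-02
 -7.57444786e-05  1.82917506e-05]
tcp_pos [ 0.16035658 -0.55165847  0.23042942]
orientation [ 0.09964289 -0.09963653  0.70068097 -0.69942122]
wrist_force [-0.39017108 -0.42669989 -0.16291814]
ft_torque [ 0.03461445 -0.03604325  0.00447001]
finger_gap 0.08560769150519604
scene {'fx': 495.4299440011619, 'fy': 495.4299440011619, 'cx': 321.9754868613788, 'cy': 198.8998348485022, 'R': array([[-0.35870369, -0.93328117, -0.0178306 ],
       [-0.73402425,  0.29381759, -0.61227414],
       [ 0.57666287, -0.2065369 , -0.79044446]]), 't': array([0.22953385, 0.45371306, 1.60911409])}
top {'fx': 457.3162429861085, 'fy': 457.3162429861085, 'cx': 330.33900853480503, 'cy': 197.2260052095199, 'R': array([[ 1.62408188e-02, -9.99864802e-01,  2.57155966e-03],
       [-9.89500432e-01, -1.64417746e-02, -1.43591652e-01],
       [ 1.43614520e-01, -2.12513391e-04, -9.89633682e-01]]), 't': array([8.33940679e-04, 5.59295387e-01, 1.42645858e+00])}
wrist {'fx': 339.4144772590132, 'fy': 339.4144772590132, 'cx': 319.2271546412687, 'cy': 201.0461535228132, 'mount': array([[ 2.09788228e-04,  9.50788384e-01,  3.09840934e-01,
        -7.92127948e-02],
       [ 1.07972667e-04, -3.09840961e-01,  9.50788393e-01,
        -1.42171291e-01],
       [ 9.99999972e-01, -1.66009860e-04, -1.67660144e-04,
        -6.01275800e-04],
       [ 0.00000000e+00,  0.00000000e+00,  0.00000000e+00,
         1.00000000e+00]])}
```

View pics/scene0.png

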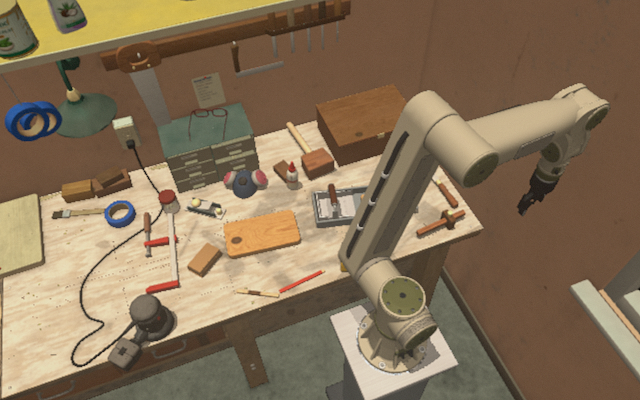

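View pics/top0.png

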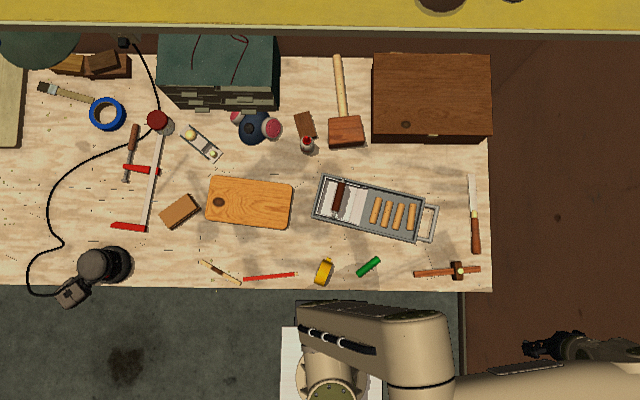

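View pics/wrist0.png

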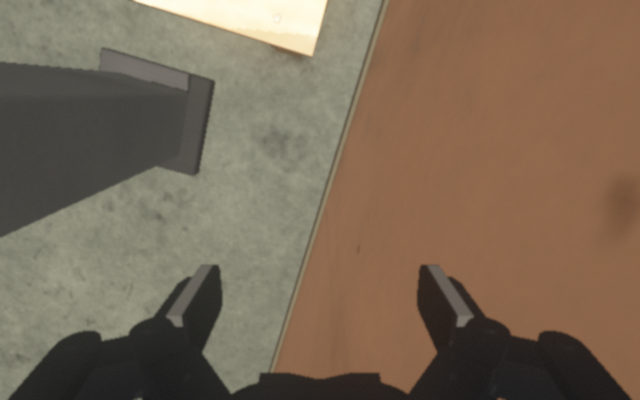

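The top view shows the tray at about (313–438, 172–243), with the handle at its right end near (430,223) and the scoop grip at (340,197). The board is at (250,201). Next I'll zoom in.

```bash
cat > h.py <<'E'
import numpy as np, cv2
from workcell import env
from scipy.spatial.transform import Rotation as Ro
def ray(n,uv,st=None):
    m=env.camera_model(n)
    d=np.array([(uv[0]-m['cx'])/m['fx'],(uv[1]-m['cy'])/m['fy'],1.])
    if n=='wrist':
        T=m['mount']; q=st['orientation']; R=Ro.from_quat([q[1],q[2],q[3],q[0]]).as_matrix()
        return R@T[:3,3]+st['tcp_pos'], R@T[:3,:3]@d
    return -m['R'].T@m['t'], m['R'].T@d
def atz(n,uv,z,st=None):
    o,d=ray(n,uv,st); return o+d*(z-o[2])/d[2]
def proj(n,X,st=None):
    m=env.camera_model(n)
    if n=='wrist':
        T=m['mount']; q=st['orientation']; R=Ro.from_quat([q[1],q[2],q[3],q[0]]).as_matrix()
        p=R.T@(np.array(X)-st['tcp_pos']); c=T[:3,:3].T@(p-T[:3,3])
    else: c=m['R']@np.array(X)+m['t']
    return np.array([m['fx']*c[0]/c[2]+m['cx'],m['fy']*c[1]/c[2]+m['cy']])
def zoom(im,x0,y0,w,h,k): return cv2.resize(im[y0:y0+h,x0:x0+w],None,fx=k,fy=k,interpolation=cv2.INTER_CUBIC)
E
python3 - <<'E'
from h import *
im=cv2.imread('pics/top0.png')
cv2.imwrite('pics/tz.png',zoom(im,300,160,150,95,5))
cv2.imwrite('pics/tz2.png',zoom(im,150,90,200,150,4))
s=cv2.imread('pics/scene0.png'); cv2.imwrite('pics/sz.png',zoom(s,200,150,200,120,4))
E
```

```text
(no output)
```

View pics/tz.png

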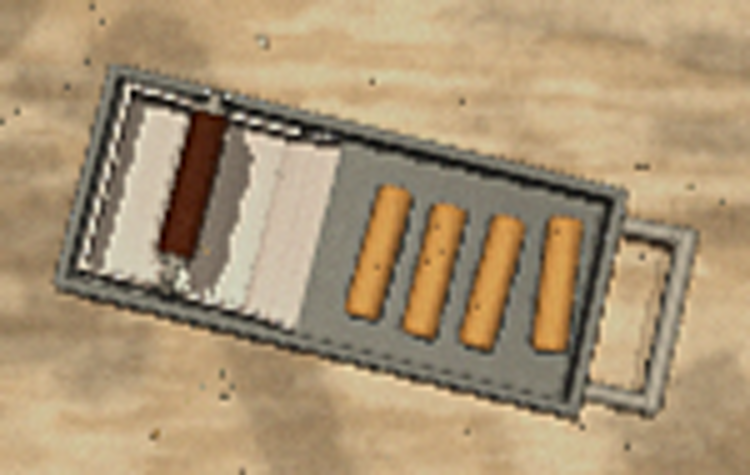

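View pics/tz2.png

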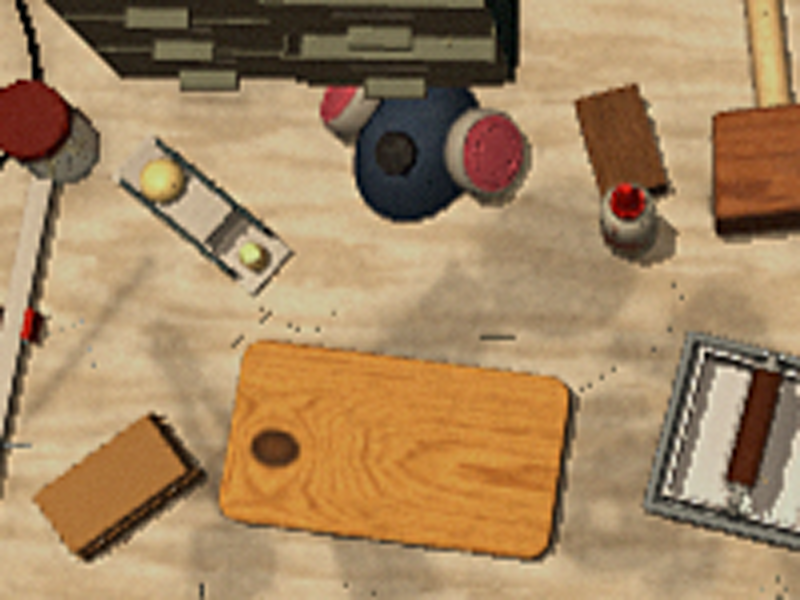

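View pics/sz.png

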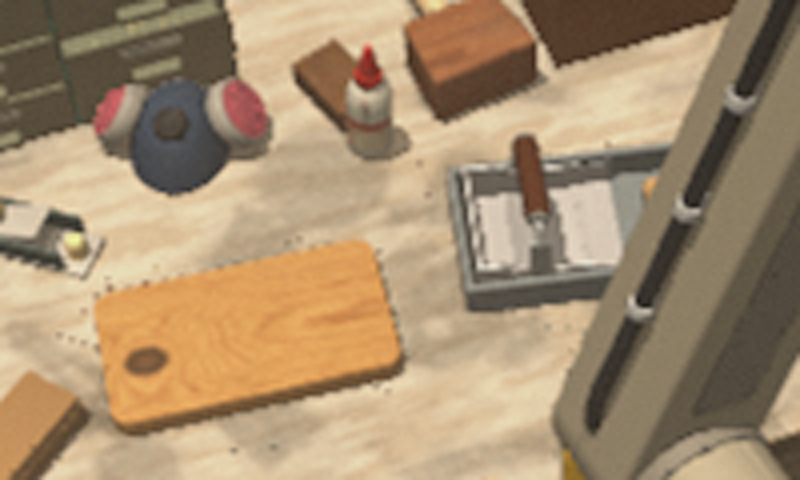

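Run:
```python
from h import *
np.set_printoptions(precision=4,suppress=True)
f=lambda x,y,z,x0=300,y0=160,k=5: atz('top',((x+.5)/k-.5+x0,(y+.5)/k-.5+y0),z)
C=[f(x,y,.038) for x,y in((110,67),(57,290),(580,415),(628,190))]
for c in C: print(c)
near=(C[2]+C[3])/2; far=(C[0]+C[1])/2; u=(far-near)/np.linalg.norm(far-near)
print('len',np.linalg.norm(far-near),np.linalg.norm(C[0]-C[1]),'dir',u,np.degrees(np.arctan2(u[1],u[0])))
print('handle pred',near-u*.045, 'bar obs',f(686,234,.036),f(654,404,.036),f(670,319,.036))
print('far',far)
print('grip', f(193,185,.112), [f(x,y,.112) for x,y in((210,115),(177,254))])
B=[f(x,y,.026,150,90,4) for x,y in((247,340),(572,382),(545,558),(220,518))]
for b in B:print(b)
print('board',sum(B)/4)
d=(B[0]+B[3]-B[1]-B[2])/2; print(np.linalg.norm(d),np.degrees(np.arctan2(d[1],d[0])))
print('glue tip',f(627,200,.148,150,90,4)); print('sand',f(105,495,.036,150,90,4))
s=env.get_state();q=s['orientation'];print(Ro.from_quat([q[1],q[2],q[3],q[0]]).as_matrix())
```

```text
[0.6383 0.0396 0.038 ]
[0.4928 0.0707 0.038 ]
[ 0.4188 -0.2625  0.038 ]
[ 0.5634 -0.2948  0.038 ]
len 0.3419937024612549 0.1487766723483406 dir [0.2178 0.976  0.    ] 77.4209031962908
handle pred [ 0.4813 -0.3226  0.038 ] bar obs [ 0.5358 -0.3321  0.036 ] [ 0.4266 -0.3099  0.036 ] [ 0.4809 -0.321   0.036 ]
far [0.5656 0.0551 0.038 ]
grip [ 0.5511 -0.0139  0.112 ] [array([ 0.5947, -0.0237,  0.112 ]), array([ 0.5086, -0.0048,  0.112 ])]
[0.6293 0.399  0.026 ]
[0.599  0.1333 0.026 ]
[0.4556 0.1509 0.026 ]
[0.4835 0.4129 0.026 ]
board [0.5418 0.274  0.026 ]
0.26551744212901673 83.71333829203559
glue tip [0.7184 0.0854 0.148 ]
sand [0.4995 0.5031 0.036 ]
[[-0.9603 -0.0002  0.279 ]
 [-0.279   0.0013 -0.9603]
 [-0.0002 -1.     -0.0013]]
```

```bash
python3 -m inch '[[[-37,0,-13,3],[-74,0,-26,6],[-111,0,-39,9],[-149,10,-52,12],[-186,20,-66,15],[-223,30,-79,18],[-260,40,-92,21],[-298,50,-105,24],[-335,60,-118,27],[-372,70,-131,28.8]]]' 38; python3 -m inch '[[[0,0,0,0],[0,0,0,0]]]'
python3 - <<'E'
from h import *
s=env.get_state(); im=env.read_camera('wrist'); cv2.imwrite('pics/w1.png',im)
print(s['tcp_pos'],s['finger_gap'],s['clock']);q=s['orientation'];print(Ro.from_quat([q[1],q[2],q[3],q[0]]).as_matrix())
print(proj('wrist',[.4813,-.3226,.032],s))
E
```

```text
clock: 1.15
tcp_pos: [0.4822, -0.3213, 0.1607]
orientation: [-0.078, 0.078, 0.703, -0.703]
wrist_force: [-0.3, -0.7, -0.7]
finger_gap: 0.0379
clock: 1.35
tcp_pos: [0.4812, -0.3217, 0.1606]
orientation: [-0.077, 0.076, 0.703, -0.703]
wrist_force: [-0.0, 0.1, 1.1]
finger_gap: 0.0378
[ 0.4812203  -0.32166355  0.16058381] 0.03782658328153835 1.35
[[-9.76464873e-01 -1.51730730e-03 -2.15671159e-01]
 [ 2.15670343e-01  6.84234389e-04 -9.76465993e-01]
 [ 1.62916860e-03 -9.99998615e-01 -3.40892659e-04]]
[320.89178393 189.84181261]
```

View pics/w1.png

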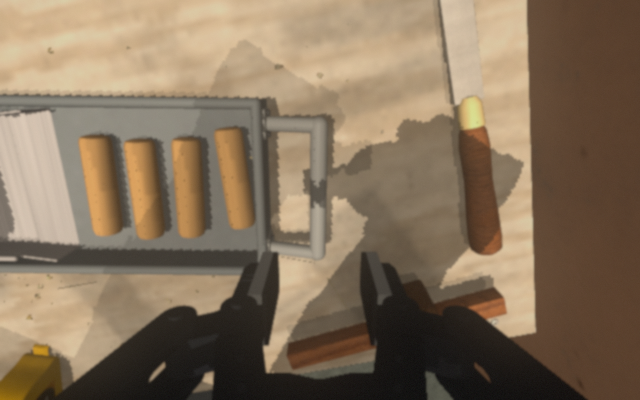

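The wrist view shows the bar running from (319,117) to (318,258), square to the jaws and centred between the fingers. I'll descend and grip.

```bash
python3 -m inch '[[[0,25,0,0],[0,50,0,0],[0,75,0,0],[0,95,0,0],[0,110,0,0],[0,122,0,0],[0,132,0,0],[0,140,0,0],[0,146,0,0],[0,146,0,0]]]' 38; python3 -m inch '[[[0,0,0,0],[0,0,0,0],[0,0,0,0],[0,0,0,0],[0,0,0,0],[0,0,0,0],[0,0,0,0]]]' 0 50
python3 - <<'E'
from h import *
s=env.get_state(); im=env.read_camera('wrist'); cv2.imwrite('pics/w2.png',im)
t=env.read_camera('top');cv2.imwrite('pics/t2.png',zoom(t,300,160,150,95,5))
E
```

```text
clock: 2.4
tcp_pos: [0.4807, -0.3224, 0.0147]
orientation: [-0.078, 0.077, 0.703, -0.703]
wrist_force: [-0.8, -0.2, 0.1]
finger_gap: 0.0383
clock: 3.1
tcp_pos: [0.4817, -0.3218, 0.016]
orientation: [-0.077, 0.078, 0.703, -0.702]
wrist_force: [2.1, 5.2, 4.4]
finger_gap: 0.0123
```

View pics/w2.png

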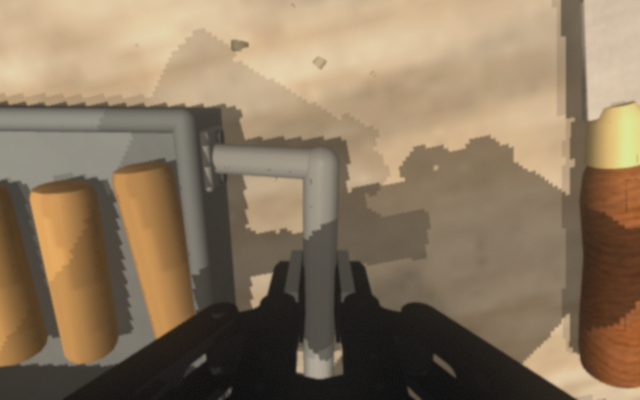

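The bar sits between the pads at (320,270). Now I'll lift along the arc about the far edge, 2° per row.

```bash
python3 -m inch '[[[0,-13.5,-1.4,0],[0,-27,-3.2,0],[0,-40,-5.5,0],[0,-53.5,-8.2,0],[0,-67,-11.4,0],[0,-80,-15,0],[0,-93,-19,0],[0,-105,-24,0],[0,-118,-29,0],[0,-130,-34,0]]]' 0 50; python3 -m inch '[[[0,-6,-3,0],[0,-12,-6,0],[0,-18,-9,0],[0,-24,-12,0],[0,-24,-12,0],[0,-24,-12,0],[0,-24,-12,0],[0,-24,-12,0],[0,-24,-12,0],[0,-24,-12,0]]]'
python3 - <<'E'
from h import *
t=env.read_camera('top');cv2.imwrite('pics/t3.png',zoom(t,280,130,170,130,4))
s=env.read_camera('scene');cv2.imwrite('pics/s3.png',s)
E
```

```text
clock: 4.2
tcp_pos: [0.4888, -0.2896, 0.1468]
orientation: [0.077, -0.078, -0.702, 0.703]
wrist_force: [-0.7, 1.1, -6.1]
finger_gap: 0.0122
clock: 5.2
tcp_pos: [0.4912, -0.2788, 0.1692]
orientation: [0.078, -0.078, -0.702, 0.703]
wrist_force: [-1.1, -5.9, -3.5]
finger_gap: 0.0122
```

View pics/t3.png

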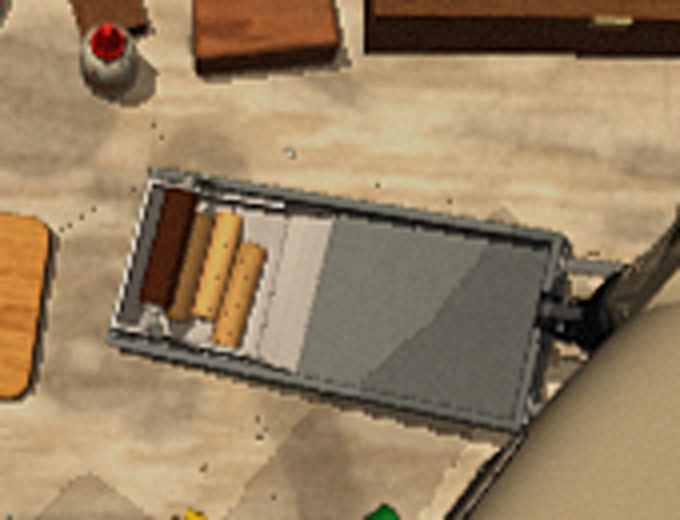

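View pics/s3.png

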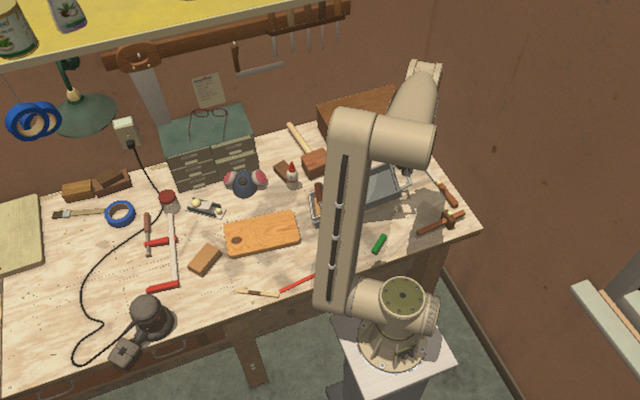

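All four dowels have run down: three show at (190–250, 270) and the fourth is under the grip. I'll lower the tray along the same arc.

```bash
python3 -m inch '[[[0,12,6,0],[0,24,12,0],[0,36,17.5,0],[0,49,22.5,0],[0,61.5,27,0],[0,74.5,31,0],[0,87.5,35,0],[0,100.5,38,0],[0,114,40.7,0],[0,127,43,0]]]' 0 50; python3 -m inch '[[[0,7,1,0],[0,13,1.8,0],[0,17,2.2,0],[0,20,2.5,0],[0,23,2.8,0],[0,25,3,0],[0,26,3,0],[0,27,3,0],[0,27,3,0],[0,27,3,0]]]'
python3 - <<'E'
from h import *
t=env.read_camera('top');cv2.imwrite('pics/t4.png',zoom(t,280,130,170,130,4))
w=env.read_camera('wrist');cv2.imwrite('pics/w4.png',w)
E
```

```text
clock: 6.3
tcp_pos: [0.4815, -0.3194, 0.0409]
orientation: [-0.078, 0.077, 0.703, -0.703]
wrist_force: [-0.3, -1.9, -4.7]
finger_gap: 0.0119
clock: 7.3
tcp_pos: [0.4816, -0.322, 0.0193]
orientation: [0.076, -0.078, -0.703, 0.703]
wrist_force: [-7.3, 7.4, 22.3]
finger_gap: 0.012
```

View pics/t4.png

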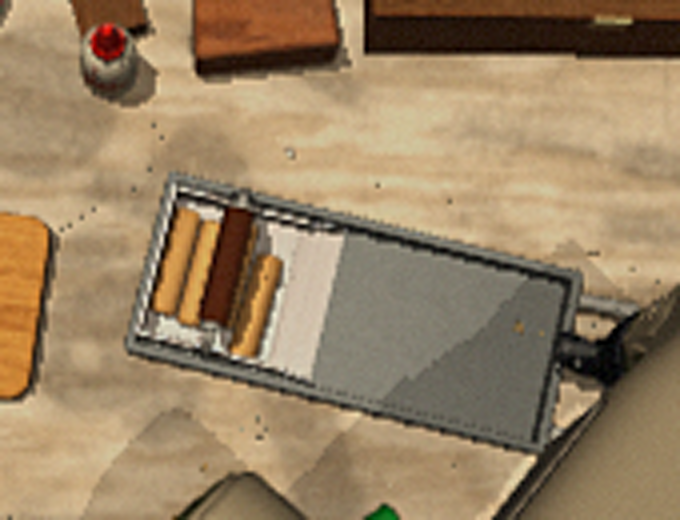

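View pics/w4.png

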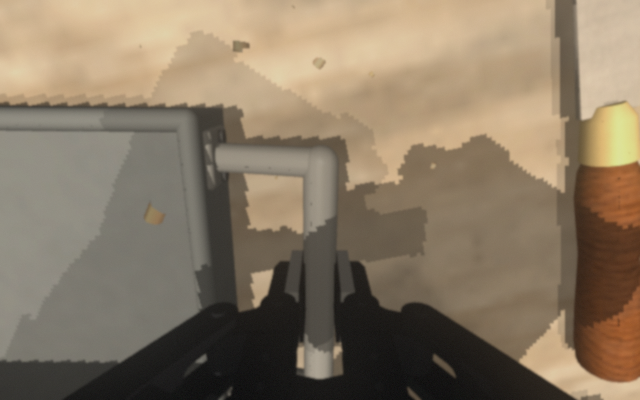

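The tray is flat again, and the 22 N upward force confirms contact with the bench. The dowels lie in the scoop with one partly under the grip. I'll release and rise.

```bash
python3 -m inch '[[[0,-2,0,0],[0,-3,0,0],[0,-3,0,0],[0,-3,0,0],[0,-3,0,0],[0,-15,0,0],[0,-35,0,0],[0,-65,0,0],[0,-105,0,0],[0,-150,0,0]]]' 38; python3 -m inch '[[[0,-25,-20,0],[0,-40,-50,0],[0,-40,-90,0],[0,-40,-130,0],[0,-40,-160,0],[0,-40,-180,0],[0,-40,-195,0],[0,-40,-200,0],[0,-40,-200,0],[0,-40,-200,0]]]' 60
python3 - <<'E'
from h import *
s=env.get_state();w=env.read_camera('wrist');cv2.imwrite('pics/w5.png',w)
np.save('s5.npy',np.r_[s['tcp_pos'],s['orientation']]);print(s['tcp_pos'])
t=env.read_camera('top');cv2.imwrite('pics/t5.png',zoom(t,280,130,170,130,4))
E
```

```text
clock: 8.4
tcp_pos: [0.4804, -0.322, 0.1665]
orientation: [-0.078, 0.077, 0.703, -0.702]
wrist_force: [0.6, -0.4, 0.5]
finger_gap: 0.0382
clock: 9.4
tcp_pos: [0.5247, -0.1282, 0.2053]
orientation: [0.078, -0.078, -0.703, 0.703]
wrist_force: [0.2, -0.0, 0.3]
finger_gap: 0.0598
[ 0.52470659 -0.12816812  0.20532155]
```

View pics/w5.png

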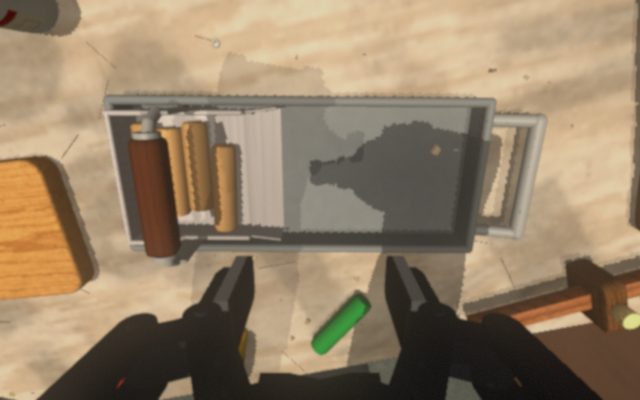

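View pics/t5.png

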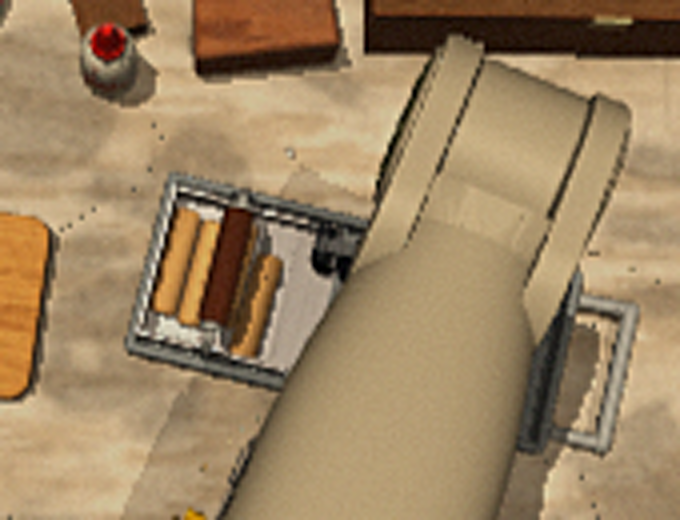

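Run:
```python
from h import *
np.set_printoptions(precision=4,suppress=True)
a=np.load('s5.npy');s=dict(tcp_pos=a[:3],orientation=a[3:])
f=lambda x,y,z,x0=280,y0=130,k=4: atz('top',((x+.5)/k-.5+x0,(y+.5)/k-.5+y0),z)
g=f(228,265,.112);print('grip top cam',g)
e=[f(242,209,.112),f(214,321,.112)];d=e[0]-e[1];print('dir',np.degrees(np.arctan2(d[1],d[0])),np.linalg.norm(d))
W=lambda x,y,z: atz('wrist',(x,y),z,s)
gw=W(155,196,.112);print('grip wrist',gw)
e=[W(148,138,.112),W(163,254,.112)];d=e[0]-e[1];print('dir',np.degrees(np.arctan2(d[1],d[0])),np.linalg.norm(d))
th=np.radians(77.42);u=np.array([np.cos(th),np.sin(th),0]);x=np.array([np.sin(th),-np.cos(th),0])
for nm,p in(('r',W(228,186,.026)),('m',W(197,165,.026)),('l',W(176,170,.026)),('edge r',W(239,188,.02)),('mouth',W(283,170,.006))):
    print(nm,(p-gw)@x,(p-gw)@u)
for nm,p in(('t1',f(178,260,.031)),('t2',f(200,270,.031)),('t4',f(255,307,.031))): print(nm,(p-g)@x,(p-g)@u)
```

```text
grip top cam [ 0.5533 -0.0091  0.112 ]
dir -13.065918270434725 0.0890001441421685
grip wrist [ 0.5568 -0.0128  0.112 ]
dir -14.136331156712174 0.08847180072088034
r -0.01638104379055475 -0.029665350769568888
m 0.004618963777963158 -0.0015897763968419068
l -0.00027153021794929416 0.019277892267898333
edge r -0.020136514629283814 -0.038840935867282794
mouth -0.00495349558764482 -0.0820434069708237
t1 0.006498627547134573 0.041716022827757784
t2 0.0027210263887606574 0.022531947752557503
t4 -0.016176891911027457 -0.02753714751182518
```

All four are behind the lip (y ≈ 42, 21, −2, −29 mm). I'll move above the grip.

```bash
python3 -m inch '[[[0,0,-25,0],[-1,0,-50,0],[-2,0,-75,0],[-3,10,-100,0],[-4,20,-115,0],[-4,25,-121,0],[-4,25,-121,0],[-4,25,-121,0],[-4,25,-121,0]]]' 60
python3 - <<'E'
from h import *
s=env.get_state();w=env.read_camera('wrist');cv2.imwrite('pics/w6.png',w)
print(s['tcp_pos'],proj('wrist',[.555,-.011,.112],s), proj('wrist',s['tcp_pos']-[0,0,s['tcp_pos'][2]-.112],s))
E
```

```text
clock: 10.4
tcp_pos: [0.5521, -0.026, 0.1806]
orientation: [-0.069, 0.07, 0.708, -0.7]
wrist_force: [0.8, 0.2, 0.2]
finger_gap: 0.0598
[ 0.5521463  -0.02604584  0.18064292] [298.01297958 215.93833437] [321.09922976 215.80669737]
```

View pics/w6.png

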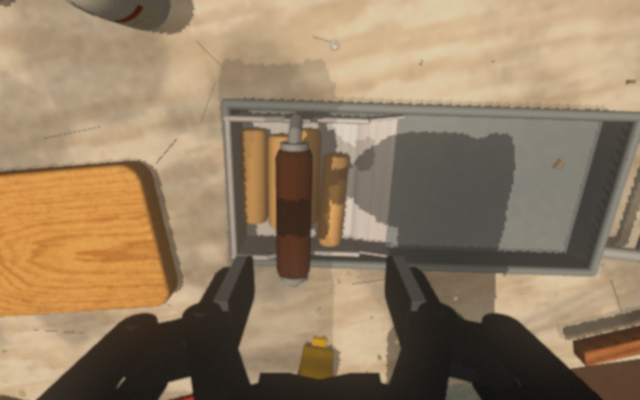

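```bash
python3 -m inch '[[[0,0,0,0],[0,0,0,0]]]'
python3 - <<'E'
from h import *
s=env.get_state();print(s['joint_pos'],s['qvel'])
q=s['orientation'];R=Ro.from_quat([q[1],q[2],q[3],q[0]]).as_matrix();print(R)
E
```

```text
clock: 10.65
tcp_pos: [0.5522, -0.0255, 0.1806]
orientation: [-0.069, 0.07, 0.708, -0.699]
wrist_force: [0.7, -0.2, -0.2]
finger_gap: 0.0599
[-0.19787669  0.28859426 -0.11325607  1.16851538  0.01195422  3.14059511] [ 0.00363082  0.00161398 -0.00085425 -0.00032832 -0.00048512 -0.00190946]
[[-9.80681711e-01  2.77217908e-03 -1.95590636e-01]
 [ 1.95609780e-01  1.16360179e-02 -9.80612776e-01]
 [-4.42538079e-04 -9.99928456e-01 -1.19534953e-02]]
```

Joint 6 is at its limit (3.14), so I'll take the half-turned equivalent grasp with a spin of −180°.

```bash
python3 -m inch '[[[0,0,0,-8],[0,0,0,-16],[0,0,0,-24],[0,0,0,-32],[0,0,0,-40],[0,0,0,-48],[0,0,0,-56],[0,0,0,-64],[0,0,0,-72],[0,0,0,-80]]]';python3 -m inch '[[[0,0,0,-8],[0,0,0,-16],[0,0,0,-24],[0,0,0,-32],[0,0,0,-40],[0,0,0,-48],[0,0,0,-56],[0,0,0,-64],[0,0,0,-72],[0,0,0,-80]]]';python3 -m inch '[[[0,0,0,-8],[0,0,0,-16],[0,0,0,-20],[0,0,0,-20],[0,0,0,-20]]]'
python3 - <<'E'
from h import *
s=env.get_state();w=env.read_camera('wrist');cv2.imwrite('pics/w7.png',w)
print(s['joint_pos'],s['tcp_pos'])
q=s['orientation'];R=Ro.from_quat([q[1],q[2],q[3],q[0]]).as_matrix();print(R,'z yaw',np.degrees(np.arctan2(R[1,2],R[0,2])))
for p in([.555,-.011,.112],[.5533,-.0091,.112],[.5568,-.0128,.112]):print(proj('wrist',p,s),R.T@(np.array(p)-s['tcp_pos']))
np.save('s7.npy',np.r_[s['tcp_pos'],s['orientation']])
E
```

```text
clock: 11.65
tcp_pos: [0.5521, -0.0252, 0.1804]
orientation: [0.404, -0.398, 0.585, -0.58]
wrist_force: [-0.4, -0.3, -0.1]
finger_gap: 0.0601
clock: 12.65
tcp_pos: [0.5521, -0.0252, 0.1804]
orientation: [0.686, -0.677, 0.189, -0.188]
wrist_force: [-0.1, 0.7, 0.1]
finger_gap: 0.0597
clock: 13.15
tcp_pos: [0.5521, -0.0252, 0.1804]
orientation: [0.708, -0.699, 0.07, -0.07]
wrist_force: [0.2, -1.0, 0.1]
finger_gap: 0.0603
[-1.97438371e-01  2.88817419e-01 -1.13483173e-01  1.16842438e+00
  1.19600733e-02  7.67384767e-04] [ 0.55206986 -0.02519208  0.18037284]
[[ 9.80421470e-01  2.41597778e-03  1.96895666e-01]
 [-1.96910479e-01  1.17134400e-02  9.80351498e-01]
 [ 6.21818572e-05 -9.99928477e-01  1.19598394e-02]] z yaw 78.643692500354
[339.23234558 217.4324403 ] [7.39538026e-05 6.85412687e-02 1.36724295e-02]
[341.59562691 214.53641395] [-0.00196689  0.06855942  0.01520037]
[337.05688995 220.42169902] [0.00219315 0.06852453 0.01226221]
```

View pics/w7.png

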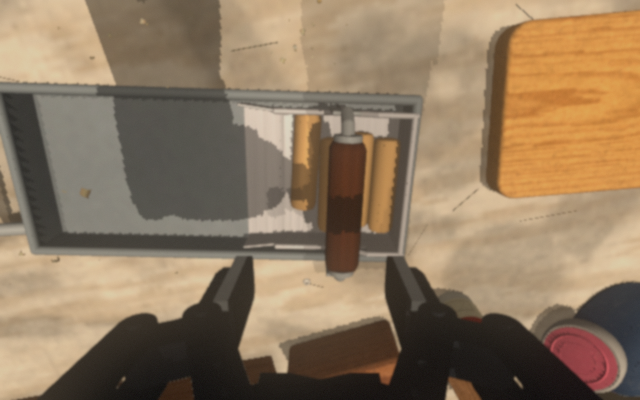

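Run:
```python
from h import *
a=np.load('s7.npy');s=dict(tcp_pos=a[:3],orientation=a[3:]);q=a[3:]
R=Ro.from_quat([q[1],q[2],q[3],q[0]]).as_matrix()
for uv in((345.5,204),(348,139),(342.5,271)):
  p=atz('wrist',uv,.112,s);print(p,R.T@(p-a[:3])*1000)
```

```text
[ 0.54657346 -0.00528996  0.112     ] [-9.31197769 68.58779464 17.61112918]
[0.50523722 0.0035573  0.112     ] [-51.5810246   68.59155902  18.14562432]
[ 0.59492053 -0.01594107  0.112     ] [40.18585177 68.57983889 16.68862119]
```

```bash
python3 -m inch '[[[-2,10,8,0],[-3,25,15,0],[-3,40,15,0],[-3,50,15,0],[-3,58,15,0],[-3,58,15,0],[-3,58,15,0]]]' 60
python3 - <<'E'
from h import *
s=env.get_state();w=env.read_camera('wrist');cv2.imwrite('pics/w8.png',w);print(s['tcp_pos'])
E
```

```text
clock: 13.9
tcp_pos: [0.5523, -0.0092, 0.1226]
orientation: [0.708, -0.699, 0.069, -0.07]
wrist_force: [1.3, -0.2, 0.8]
finger_gap: 0.0599
[ 0.55227985 -0.00923243  0.12257585]
```

View pics/w8.png

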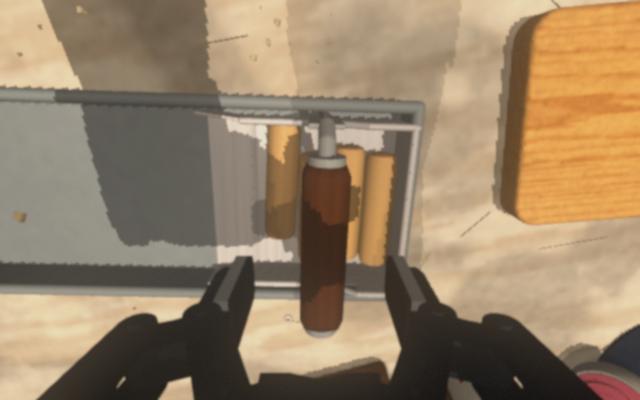

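```bash
python3 -m inch '[[[-3,10,1,0],[-3,20,1,0],[-3,30,1,0],[-3,36,1,0],[-3,40,1,0],[-3,40,1,0],[-3,40,1,0]]]' 60; python3 -m inch '[[[0,0,0,0],[0,0,0,0],[0,0,0,0],[0,0,0,0],[0,0,0,0],[0,0,0,0],[0,0,0,0],[0,0,0,0]]]' 0 80
python3 - <<'E'
from h import *
s=env.get_state();w=env.read_camera('wrist');cv2.imwrite('pics/w9.png',w);print(s['tcp_pos'])
E
```

```text
clock: 14.65
tcp_pos: [0.5496, -0.0072, 0.0825]
orientation: [0.708, -0.699, 0.069, -0.07]
wrist_force: [-0.2, 0.7, -1.2]
finger_gap: 0.0601
clock: 15.45
tcp_pos: [0.55, -0.007, 0.0832]
orientation: [0.708, -0.699, 0.068, -0.07]
wrist_force: [-0.7, 2.4, 6.0]
finger_gap: 0.023
[ 0.55000665 -0.00701807  0.08318675]
```

View pics/w9.png

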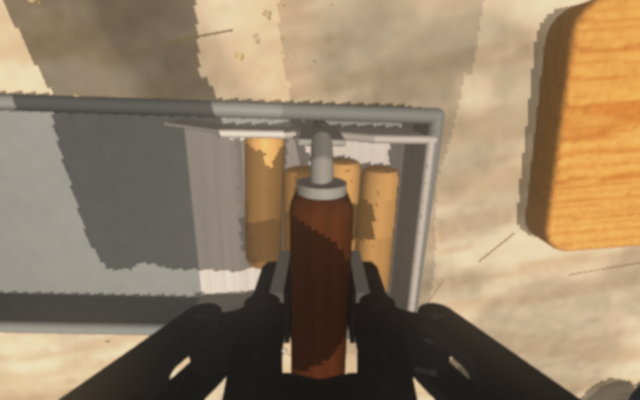

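The scoop is gripped (gap 23 mm). I'll lift slowly.

```bash
python3 -m inch '[[[0,-3,0,0],[0,-8,0,0],[0,-15,0,0],[0,-24,0,0],[0,-34,0,0],[0,-45,0,0],[0,-56,0,0],[0,-66,0,0],[0,-72,0,0],[0,-75,0,0]]]'; python3 -m inch '[[[0,-3,0,0],[0,-5,0,0],[0,-5,0,0]]]'
python3 - <<'E'
from h import *
s=env.get_state();w=env.read_camera('wrist');cv2.imwrite('pics/w10.png',w);print(s['tcp_pos'])
w=env.read_camera('scene');cv2.imwrite('pics/s10.png',zoom(w,200,130,230,130,3))
E
```

```text
clock: 16.5
tcp_pos: [0.5497, -0.0081, 0.1584]
orientation: [0.708, -0.699, 0.068, -0.07]
wrist_force: [0.2, 0.1, -3.8]
finger_gap: 0.0224
clock: 16.8
tcp_pos: [0.5493, -0.0081, 0.1624]
orientation: [0.708, -0.699, 0.069, -0.07]
wrist_force: [-0.1, -0.7, -4.0]
finger_gap: 0.023
[ 0.54926351 -0.00805693  0.1624133 ]
```

View pics/w10.png

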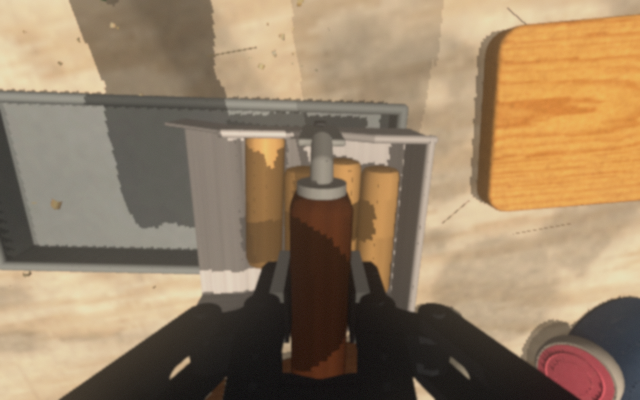

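View pics/s10.png

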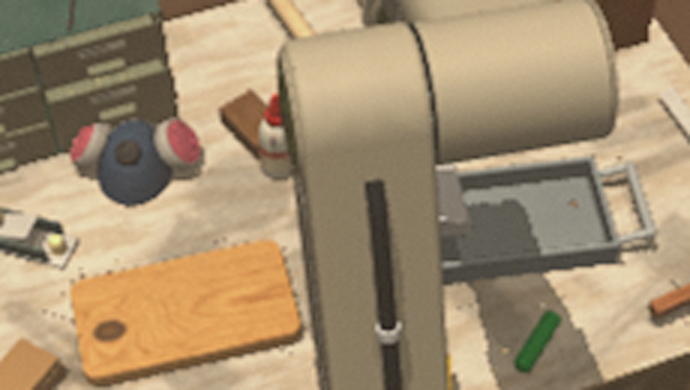

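The scoop hangs level, the wrist force of −4 N matches scoop plus four dowels, and the dowels are still inside. I'll carry it over smoothly.

```bash
python3 -m inch '[[[-1,0,4,0],[-3,0,12,0],[-5,0,23,0],[-9,0,37,0],[-12,0,52,-1],[-15,0,67,-1.5],[-19,0,82,-2],[-22,0,97,-2.5],[-25,0,111,-3],[-28,0,123,-3.5]]]';  python3 - <<'E'
from h import *
s=env.get_state();print(s['tcp_pos'],s['joint_pos'],s['wrist_force'])
q=s['orientation'];R=Ro.from_quat([q[1],q[2],q[3],q[0]]).as_matrix();print(R,R.T@(np.array([.542,.274,.162])-s['tcp_pos']))
w=env.read_camera('wrist');cv2.imwrite('pics/w11.png',w)
E
```

```text
clock: 17.9
tcp_pos: [0.5459, 0.1195, 0.164]
orientation: [0.71, -0.701, 0.047, -0.048]
wrist_force: [0.3, -0.5, -3.8]
finger_gap: 0.0226
[0.54585421 0.11948101 0.16397439] [ 0.06547957  0.30668841 -0.13010738  1.13084136  0.01168645  0.19947362] [ 0.28713376 -0.50755862 -3.81092964]
[[ 9.91037755e-01  2.38752734e-03  1.33560727e-01]
 [-1.33579783e-01  1.18678356e-02  9.90967001e-01]
 [ 7.80884058e-04 -9.99926724e-01  1.20803985e-02]] [-0.02446182  0.00379885  0.1525846 ]
```

View pics/w11.png

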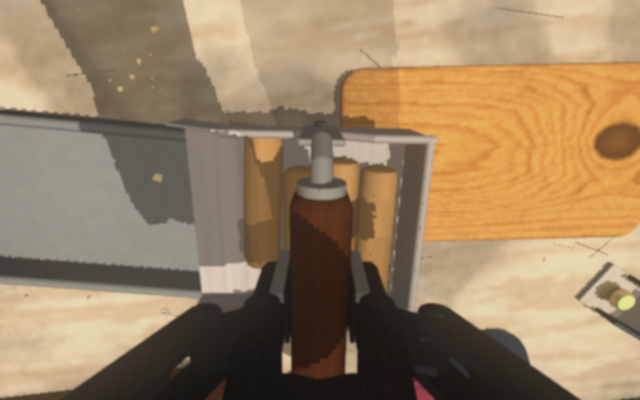

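```bash
python3 -m inch '[[[-1,0,8,0],[-3,0,20,0],[-6,0,35,-0.5],[-9,0,52,-1],[-12,0,70,-1.5],[-15,0,88,-1.5],[-18,0,105,-1.5],[-20,0,120,-1.5],[-22,0,133,-1.5],[-23,0,143,-1.5]]]'; python3 -m inch '[[[-1,0,5,0],[-1,0,8,0],[-1,0,8,0],[-1,0,8,0]]]'
python3 - <<'E'
from h import *
s=env.get_state();print(s['tcp_pos'],s['wrist_force'])
q=s['orientation'];R=Ro.from_quat([q[1],q[2],q[3],q[0]]).as_matrix();print(R,R.T@(np.array([.542,.274,.162])-s['tcp_pos']))
w=env.read_camera('wrist');cv2.imwrite('pics/w12.png',w)
w=env.read_camera('scene');cv2.imwrite('pics/s12.png',zoom(w,150,130,230,150,3))
E
```

```text
clock: 18.95
tcp_pos: [0.5422, 0.2641, 0.1656]
orientation: [0.71, -0.702, 0.038, -0.039]
wrist_force: [-0.3, -0.3, -4.6]
finger_gap: 0.023
clock: 19.35
tcp_pos: [0.5423, 0.2704, 0.1657]
orientation: [0.71, -0.702, 0.038, -0.039]
wrist_force: [-0.3, -0.5, -4.1]
finger_gap: 0.0228
[0.54227992 0.27039006 0.16573399] [-0.3453265  -0.50276518 -4.0975987 ]
[[ 9.93987415e-01  2.14571686e-03  1.09473352e-01]
 [-1.09490883e-01  1.14901195e-02  9.93921387e-01]
 [ 8.74811984e-04 -9.99931684e-01  1.16559706e-02]] [-0.00067676  0.00377462  0.00351383]
```

View pics/w12.png

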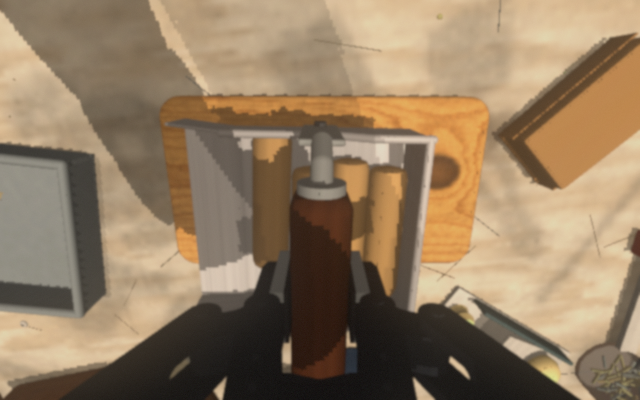

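View pics/s12.png

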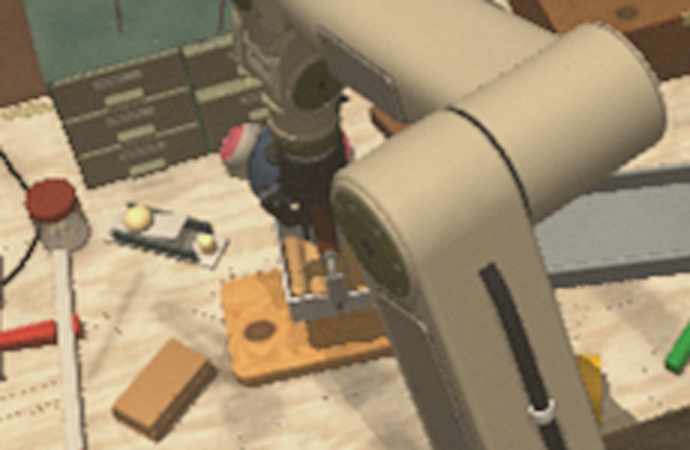

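It's over the board and aligned with it. I'll lower it slowly and watch the force.

```bash
python3 -m inch '[[[0,4,1,0],[0,12,3,0],[0,22,3,0],[0,32,3,0],[0,41,3,0],[0,48,3,0],[0,53,3,0],[0,56,3,0],[0,57,3,0],[0,57,3,0]]]'; python3 -m inch '[[[0,1,0,0],[0,2,0,0],[0,3,0,0],[0,4,0,0],[0,4,0,0]]]'
```

```text
clock: 20.45
tcp_pos: [0.5428, 0.2746, 0.1089]
orientation: [0.71, -0.702, 0.038, -0.039]
wrist_force: [0.5, -0.1, -3.2]
finger_gap: 0.0231
clock: 20.95
tcp_pos: [0.5426, 0.2745, 0.1046]
orientation: [0.71, -0.702, 0.038, -0.039]
wrist_force: [1.1, -1.5, -4.1]
finger_gap: 0.0228
```

```bash
python3 -m inch '[[[0,0.5,0,0],[0,1,0,0],[0,1,0,0]]]';python3 -m inch '[[[0,0.5,0,0],[0,1,0,0],[0,1,0,0]]]'
```

```text
clock: 21.25
tcp_pos: [0.5428, 0.2747, 0.1042]
orientation: [0.71, -0.702, 0.038, -0.039]
wrist_force: [-1.6, 1.8, -0.3]
finger_gap: 0.0227
clock: 21.55
tcp_pos: [0.5428, 0.2748, 0.1042]
orientation: [0.71, -0.702, 0.038, -0.039]
wrist_force: [-4.7, 0.6, 6.5]
finger_gap: 0.0228
```

It's touching down with a 6.5 N reaction. I'll release and rise.

```bash
python3 -m inch '[[[0,0,0,0],[0,0,0,0],[0,0,0,0],[0,0,0,0],[0,0,0,0],[0,0,0,0],[0,-8,0,0],[0,-20,0,0],[0,-40,0,0],[0,-65,0,0]]]' 55; python3 -m inch '[[[0,-30,0,0],[0,-60,0,0],[0,-80,-20,0],[0,-80,-60,0],[0,-80,-100,0],[0,-80,-140,0],[0,-80,-180,0],[0,-80,-210,0],[0,-80,-220,0],[0,-80,-220,0]]]'
python3 - <<'E'
from h import *
s=env.get_state();print(s['tcp_pos'],s['clock'])
w=env.read_camera('top');cv2.imwrite('pics/t13.png',zoom(w,150,100,270,150,2.9))
w=env.read_camera('scene');cv2.imwrite('pics/s13.png',zoom(w,150,130,230,150,3))
E
```

```text
clock: 22.55
tcp_pos: [0.5422, 0.2737, 0.1688]
orientation: [0.71, -0.702, 0.038, -0.039]
wrist_force: [0.4, 0.2, -0.2]
finger_gap: 0.0554
clock: 23.55
tcp_pos: [0.5187, 0.0531, 0.2462]
orientation: [0.71, -0.702, 0.038, -0.041]
wrist_force: [0.9, 0.4, 0.3]
finger_gap: 0.0549
[0.51867087 0.05312121 0.2462408 ] 23.55
```

View pics/t13.png

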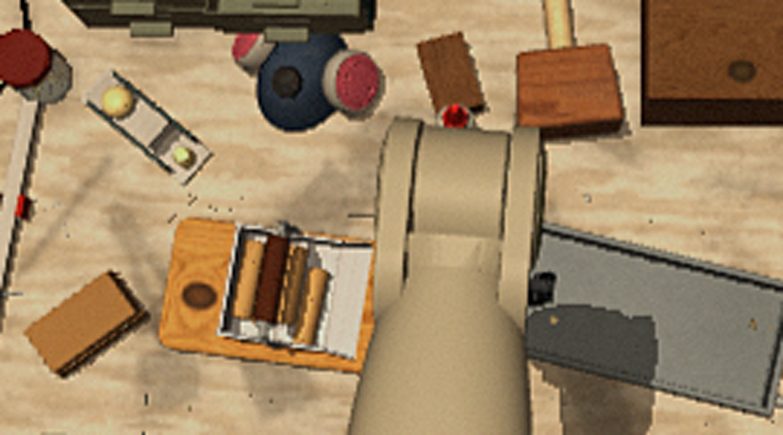

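View pics/s13.png

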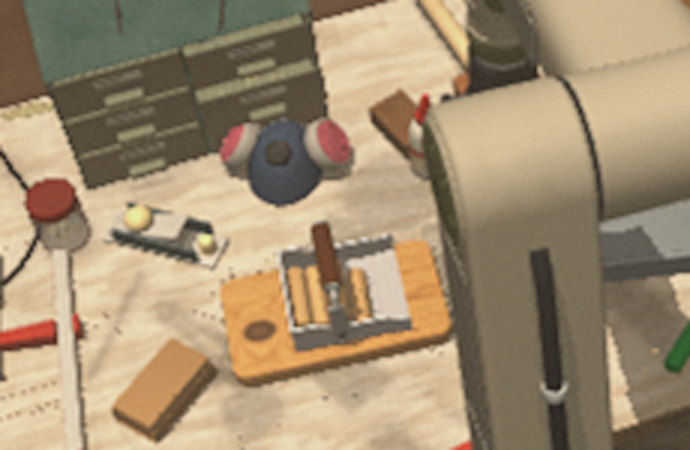

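Run:
```python
from h import *
f=lambda x,y,z: atz('top',((x+.5)/2.9-.5+150,(y+.5)/2.9-.5+100),z)
g=f(271,279,.133);print(g)
b=np.array([.5418,.274,0]);th=np.radians(83.7);u=np.array([np.cos(th),np.sin(th),0]);x=np.array([np.sin(th),-np.cos(th),0])
print('grip in board',(g-b)@x,(g-b)@u)
for p in((250,280),(273,280),(297,288),(312,307)):
  q=f(*p,.052);print((q-g)@x,(q-g)@u)
for n,p in(('BLboard',(162,348)),('TLboard',(178,220))):print(n,f(*p,.026))
```

```text
[0.54549737 0.27195055 0.133     ]
grip in board 0.003899936836552316 -0.0016313442336678904
0.0059540238759192305 0.039457290157203506
0.009137339541100699 0.014442344249418667
0.0036942522710506106 -0.012994073978050889
-0.014992143752820415 -0.03241590784485433
BLboard [0.48173717 0.40990479 0.026     ]
TLboard [0.62626358 0.39993273 0.026     ]
```

Run:
```python
from h import *
w=env.read_camera('scene');cv2.imwrite('pics/s14.png',zoom(w,235,195,60,55,10))
```

```text
(no output)
```

View pics/s14.png

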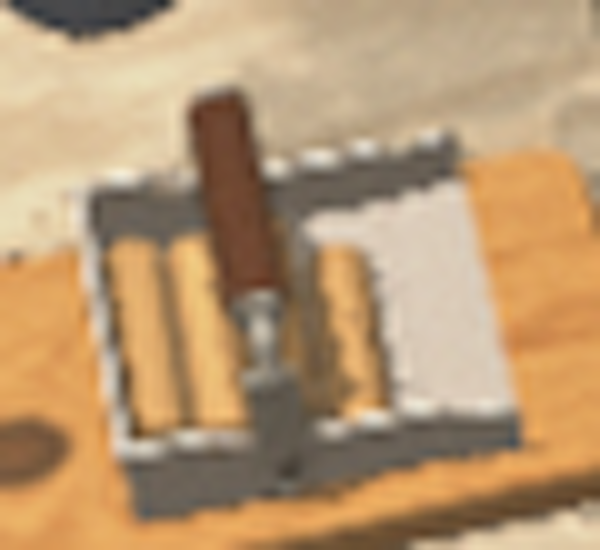

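The zoom shows four dowels, at (145,330), (200,330), (300,340, behind the grip post) and (350,320). The scoop stands level on the board, so I'll hand in.

Run:
```python
from workcell import env
print(env.hand_in())
```

```text
the job is handed in; nothing more can be done
None
```

I finished the job and handed it in at about 24 s of the 64 s allowed; the hand-in gave no verdict. I lifted the tray by its bar to about 24°, and all four dowels ran into the scoop. I then laid the tray flat, carried the scoop by its grip to the board, set it down and released it.

**Last checks, from the cameras:**
- **Dowels:** all four are in the scoop behind its lip, at about +39, +14, −13 and −32 mm along it. They are at most 15 mm off centre.
- **Scoop:** the grip is within about 4 mm of the board's centre, and the scoop looks level. I did not measure its tilt.
- **Surroundings:** the board, tray and sanding block look where they should be. The glue bottle's cap is in place, but the arm hid the rest of the bottle. I did not re-measure the bystanders, and the chisel was not in the last pictures.
- **Gripper:** it is open and clear of everything.

**What disagreed or went wrong:**
- Position estimates for the scoop grip differed by up to about 8 mm between cameras, so I looked again with the wrist camera before gripping.
- Joint 6 ran into its range end while I was approaching the grip, so I made a half turn and used the equivalent grasp. This left the tool tilted about 0.7°.
- Setting the tray down pressed about 22 N onto the bench before I released the handle.

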